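Load the citrus press and shut its guard

ROBOT

A 6-joint arm with a two-finger parallel gripper is mounted at the origin on a cart in front of the work surface, level with it; the furniture and walls round the work are solid. World frame = base frame: x ahead of the robot, y to its left, z up, the work surface at z = 0. Lengths are in m, angles in rad, forces in N, time in s.
With the tool pointing down it reaches from about 0.3 to 0.775 m from the base axis. Payload 14.6 kg.
Tool frame: the origin (TCP) lies midway between the tips of the shut fingers; the grasp point (between the pads) lies 19 mm behind it (ctrl.tcp_to_grasp is the z of the grasp point in the tool frame, in m); z points along the fingers, y is the line along which they close (so a half turn about z gives the same grasp; the last joint's range is limited). The gripper opens to 94 mm and grips with 3 to 60 N. Pads are 16 mm wide; open, the fingers measure 119 mm over their backs; the gripper's body (75 mm by 177 mm) begins 78 mm behind the grasp point.
Start: joints at [-1.321, 0.3, 1.521, -0, 1.321, -0.067], TCP at [0.171, -0.523, 0.205] pointing down, gripper open.
Joint ranges: [-3.03, 3.03], [-0.79, 2.21], [0.23, 2.52], [-1.04, 4.18], [0, 3.07], [-2.55, 2.55]. Speed limits (rad/s): [2.22, 2.22, 2.57, 3.14, 3.14, 3.14].

INTERFACE

Orientations are given as [roll, pitch, yaw] about the fixed x, y, z axes, in that order (R = Rz(yaw) Ry(pitch) Rx(roll)).
In Python, from station import monitor, camera, ctrl gives the robot as it stands.
- The arm moves only by the tool apply_moves, never from a script. Its argument "plan" is one flat list of numbers, 4 for each row, row after row: the shift along the tool's x, y, z in mm, then the turn about the tool's z in rad. In form: [dx, dy, dz, spin, dx, dy, dz, spin, ...]. A call has 1 to 20 rows; each row shifts and turns the commanded pose from where the row before left it, along the tool's axes as they then stand; what a row does not reach is not made up. A row lasts 1/10 s, in which the tool goes at most 50 mm and 8.59 degrees, less where a joint would pass 70% of its speed; a pose out of reach is approached as far as the arm can. A call is refused whole if a number of a shift passes 50 or a number of a turn 0.15, either way. A call with a gripper value outside its range is refused whole. "hand" is the gripper command: -1 is shut, 1 is fully open, values between are in proportion, set as the call begins (left out, the last holds). The fingers move at their own pace and stop on an object; "squeeze" is the grip in N (left out, the last holds). Time passes only in rows, so rows that do not move let the fingers close. It gives the time, the measured TCP pose, the force, the opening and the grip force at its end, in the units of the state.
- monitor.get_obs(): the state, without advancing time (a new reading comes with each control period).
- camera(name): name is "scene" or "top"; returns a dict with "image" (480x640x3 uint8, red, green, blue), "range_z" (480x640 float32, m along the optical axis (not along the pixel's ray), 0 where there is no reading), "mtx" (3x3 intrinsics, pixels), "distortion" ([k1, k2, p1, p2, k3] as OpenCV has them; the pictures are not rectified), "rvec" (rotation vector, rad) and "tvec" (3), from world to camera coordinates, as OpenCV has them. Camera axes: x right, y down, z forward; pixel columns grow to the right and rows downward; lengths in m; the calibration is good to about 2 mm. A picture is of the moment at which its call begins.
- ctrl.hand_in(): hands the job in; it is judged then, once.
The state is a dict: "time_s": time; "qpos": joint angles; "joint_vel": joint speeds; "tau": joint torques, N m; "ee_pos": TCP position; "eef_rot": TCP orientation; "force": force on the tool from outside, world axes, zero at the start; "moment": the same for the moment, N m; "grip_width": finger opening in m; "grip_force": force on a finger pad.
Only numpy, scipy, OpenCV 4.12 (cv2) and the standard library are available. Lean on these libraries where they do the work, as an engineer would, in place of code of your own. Each camera call takes 0.05 s, during which the arm holds its last target. There are 200 camera calls.

TASK

Take the glass dome off the lemon by its knob and stand it upright on the worktop, clear of the round board. Then swing the citrus press's hinged guard up, lay the lemon lengthwise in the saddle of the press while the guard stays up, swing the guard fully closed over it and push the yellow catch all the way down without forcing it (it gives at about 8 newtons; do not push beyond 30). Leave the jar, mills and other lemon as they are.

Things in the scene. Friction and masses are not known exactly. Their poses are not given: they have to be found in the camera images.
- lemon_mid (a point): Centre of the yellow lemon that lies under the glass dome (the other lemon is at the back). The lemon is 78 mm long (its own x axis, level), 55 mm wide and 56 mm high; about 0.11 kg. It lies on the round board.
- round_board: Round wooden board, 170 mm across and 14 mm thick, fixed; origin at the centre of its underside, on the worktop. The lemon and the dome start on it, concentric with it within 6 mm. The worktop between the board and the robot, and out to the side away from the press, is free.
- dome: Loose clear glass dome, open below: 128 mm across at the rim, 80 mm high without the knob, 107 mm with it, about 0.22 kg; origin at the centre of its rim plane, z up. It stands over the lemon on the round board.
- dome_knob (a point): Middle of the dome's dark wooden knob, a round knob 24 mm across and 19 mm high on a 14 mm neck; this point lies 97 mm above the dome's rim plane.
- press: White citrus press, fixed to the worktop: base plate 185 mm (its x) by 170 mm (its y), top 19 mm above the worktop, and a housing 124 mm high across its far end (from 65 to 105 mm along +x). Origin at the worktop under the middle of the base, and under the saddle; x points from its front to the housing, away from the robot; z up.
- saddle (a point): Where the middle of a lemon lies that rests in the saddle, 64 mm above the worktop; axes as the press. The saddle is a steel V on a black stem, 56 mm long along the press's x axis and 39 mm wide, its groove along x with the bottom 34 mm and the edges 43 mm above the worktop; both ends and both sides are open, so that fingers pass beside it.
- guard (a joint): Angle of the clear guard (rad): 0 closed and level, up to 1.15 fully up. A stiff hinge: it stays where it is left. Lifting or lowering it takes 1 to 6 N at the tab. The panel is 150 mm long from hinge to front, 140 mm wide, with a skirt 28 mm deep at the front and sides. Fully up it still overhangs the saddle: a gripper that points straight down fouls it, one tilted about 30 degrees from vertical, leaning back toward the front of the press, passes under it.
- guard_hinge_axis (a point): Middle of the guard's hinge axis, fixed to the press, 75 mm behind the saddle and 125 mm above the worktop; the hinge axis is the press's y axis.
- guard_tab (a point): Middle of the guard's red grip tab, which sticks out 52 mm at the front of the guard: 26 mm wide (along the press's y), 12 mm thick. This point lies 180 mm from the hinge axis along the panel and 2 mm below its mid-plane, and its axes turn with the guard (x along the panel toward the hinge, y along the hinge). The yellow catch stands on top of the tab.
- catch (a joint): Travel of the yellow push catch (m): 0 out, 0.008 all the way down. It stays where it is pushed; sliding it takes about 8 N, so pressing on it first closes the guard.
- catch_top (a point): Centre of the flat top of the catch, a yellow pin 16 mm across on the red tab; it stands 12 mm above the tab when out, 4 mm when down, and slides along its own z axis, which is up when the guard is closed.
- honey_jar: Honey jar, 60 x 99 mm, bystander; origin at its underside.
- pepper_mill: Brown mill, 29 mm across, 97 mm high, bystander; origin at its underside.
- salt_mill: Grey mill, 29 mm across, 97 mm high, bystander; origin at its underside.
- spare_lemon: The other lemon, 71 mm long, at the back, bystander; origin at its underside.
Not all that is in view belongs to the job. What is shaped like the round_board but grey is not meant. Leave any blue look-alike of the dome alone.

How it is judged:
On the way, in this order (a step that is already met when the one before it is completed fails the run):
1. the dome stands upright and released on the worktop, clear of the board (height (world z) of dome below 0.006 m and angle between dome's own z axis and vertical below 0.1 rad and horizontal distance between dome and round_board above 0.14 m and contact force between the fingers and dome below 0.1 N), for 0.2 s.
2. the guard is swung up (value of joint guard above 0.95 rad), for 0.2 s.
3. the lemon lies released in the saddle with the guard still up (horizontal distance between lemon_mid and saddle below 0.015 m and z of lemon_mid in the frame of saddle between -0.012 and 0.012 m and angle between the x axis of lemon_mid and the x axis of saddle, either way round below 0.35 rad and contact force between the fingers and lemon below 0.1 N and value of joint guard above 0.7 rad), for 0.2 s.
At the end, for the whole second after the job is handed in: Guard closed (0.03 rad), catch down (at least 6.8 of 8 mm); lemon at rest in the saddle: middle within 15 mm sideways and 12 mm in height, length within 0.35 rad of the groove; dome upright (0.1 rad), still, on the worktop, centre over 140 mm from the round board's (value of joint guard below 0.03 rad and value of joint catch above 0.0068 m and horizontal distance between lemon_mid and saddle below 0.015 m and z of lemon_mid in the frame of saddle between -0.012 and 0.012 m and angle between the x axis of lemon_mid and the x axis of saddle, either way round below 0.35 rad and linear speed of each of lemon, dome below 0.02 m/s and height (world z) of dome below 0.006 m and angle between dome's own z axis and vertical below 0.1 rad and horizontal distance between dome and round_board above 0.14 m); the robot touches nothing.
It fails at once if the catch is pushed with more than 30 N (contact force between the arm and catch above 30 N).
It fails at once if a bystander (jar, mills, other lemon) is moved by more than 30 mm (distance of any of honey_jar, pepper_mill, salt_mill, spare_lemon from where it was at the start of the episode above 0.03 m).
It also fails if it takes over 72 s, if anything falls off the work surface, if the arm or the gripper's body presses on something with over 40 N, if the wrist force passes 120 N, or if a joint passes its speed limit or range.

## Working session

There is one attempt and no reset: what is moved stays moved. The work goes in short steps, Python scripts to look and compute and a tool call to move; the robot and the scene stay as the last step left them, time stands still between calls to the robot, and variables do not carry over. Pictures are saved under pics/ and viewed, at most 10 in all, crops included, and the job is handed in when it is done.

Besides the shell and the picture viewer there is one more tool, called after "Request:" by a JSON object that holds its "op" and its "data". apply_moves: Moves the arm, as the interface text tells. Its arguments: {"type":"object","properties":{"plan":{"type":"array","items":{"type":"number"}},"hand":{"type":"number"},"squeeze":{"type":"number"}},"required":["plan"]}

```bash
mkdir -p pics; ls
cat > h.py <<'E'
import numpy as np, cv2
from station import monitor, camera, ctrl
def shot(n):
    c=camera(n); np.savez(f'{n}.npz',**c); return c
def load(n): return dict(np.load(f'{n}.npz'))
def cloud(c):
    h,w=c['range_z'].shape
    u,v=np.meshgrid(np.arange(w),np.arange(h))
    p=cv2.undistortPoints(np.stack([u,v],-1).reshape(-1,1,2).astype(np.float64),c['mtx'],c['distortion']).reshape(h,w,2)
    z=c['range_z'].astype(float)
    P=np.dstack([p*z[...,None],z])
    R=cv2.Rodrigues(c['rvec'])[0]
    W=(P-c['tvec'].reshape(3))@R
    W[z==0]=np.nan
    return W
def proj(c,p):
    return cv2.projectPoints(np.array(p,float).reshape(-1,3),c['rvec'],c['tvec'],c['mtx'],c['distortion'])[0].reshape(-1,2)
def ray(c,u,v,z):
    "point on plane z=const through pixel"
    p=cv2.undistortPoints(np.array([[[u,v]]],float),c['mtx'],c['distortion']).reshape(2)
    R=cv2.Rodrigues(c['rvec'])[0]; o=-R.T@c['tvec'].reshape(3); d=R.T@np.array([*p,1])
    return o+d*(z-o[2])/d[2]
E
python3 - <<'E'
from h import *
for n in('scene','top'):
    c=shot(n); cv2.imwrite(f'pics/{n}0.png',c['image'][...,::-1])
    R=cv2.Rodrigues(c['rvec'])[0]; print(n,-R.T@c['tvec'].reshape(3),R[2])
o=monitor.get_obs();print(o, ctrl.tcp_to_grasp)
E
```

```text
pics
scene [ 0.30747832 -0.48996533  0.88813426] [ 0.29645749  0.55058827 -0.78036242]
top [0.53047926 0.06613108 1.16848403] [ 0.06534297  0.02823173 -0.99746342]
{'time_s': 0.1, 'qpos': array([-1.32060570e+00,  3.00404295e-01,  1.52152813e+00, -4.65999976e-06,
        1.32067839e+00, -6.66433834e-02]), 'joint_vel': array([-0.00053963, -0.00177515, -0.00309737,  0.00010251, -0.00044324,
       -0.00012075]), 'tau': array([ 1.48044295e-03, -5.32641792e+01, -3.53283906e+01,  7.08934455e-02,
        2.34650873e-02, -7.83765245e-05]), 'ee_pos': array([ 0.17127314, -0.52240606,  0.20494537]), 'eef_rot': array([-3.14057645e+00, -6.32996308e-05,  3.16835129e-01]), 'force': array([-0.2582711 , -0.60153614, -1.1065392 ]), 'moment': array([ 0.00521098, -0.00846023,  0.02458936]), 'grip_force': 0.0, 'grip_width': 0.09423607023059814} -0.0188
```

View pics/scene0.png

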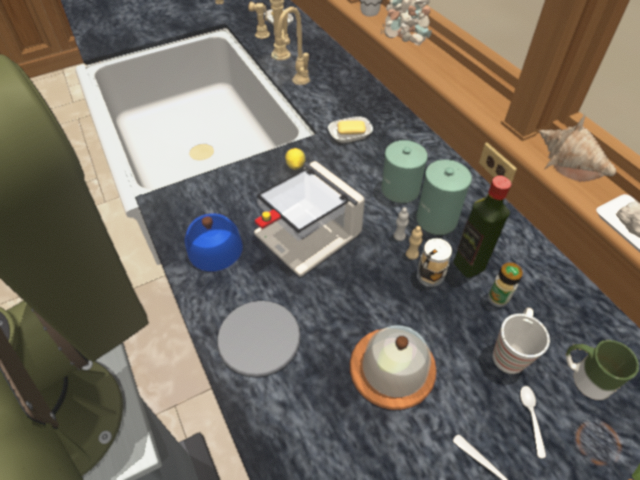

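View pics/top0.png

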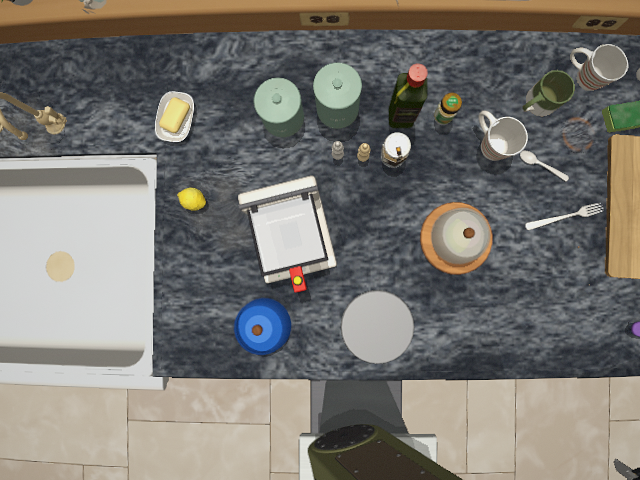

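Run:
```python
from h import *
t=load('top'); s=load('scene')
for n,c in(('top',t),('scene',s)):
    W=cloud(c); hsv=cv2.cvtColor(c['image'],cv2.COLOR_RGB2HSV); H,S,V=[hsv[...,i].astype(int) for i in range(3)]
    def st(name,m):
        P=W[m]; P=P[~np.isnan(P).any(1)]
        if len(P)<5: print(n,name,len(P)); return
        vv,uu=np.nonzero(m)
        print(n,name,m.sum(),'px',uu.mean().round(1),vv.mean().round(1),'med',np.median(P,0).round(4),'lo',np.percentile(P,3,0).round(3),'hi',np.percentile(P,97,0).round(3))
    box=lambda u0,u1,v0,v1:np.pad(np.ones((v1-v0,u1-u0),bool),((v0,480-v1),(u0,640-u1)))
    if n=='top':
        B=box(410,505,195,280);T=box(280,315,260,300);K=box(460,478,224,242)
    else:
        B=box(340,445,320,410);T=box(250,285,205,232);K=box(392,412,332,352)
    m=B&(H>5)&(H<17)&(S>130)&(V>120); st('board',m)
    e=cv2.fitEllipse(cv2.convexHull(np.argwhere(m)[:,::-1].astype(np.float32))); print(e, ray(c,*e[0],0.014))
    m=T&((H<6)|(H>172))&(S>150)&(V>100); st('tab',m)
    m=T&(H>22)&(H<35)&(S>150)&(V>150); st('catch',m)
    m=K&(V<110)&(S>60); st('knob',m)
    if m.any():
        vv,uu=np.nonzero(m); print('knob ray z=.111', ray(c,uu.mean(),vv.mean(),0.111))
# press points
W=cloud(t); im=t['image']
for u,v in [(240,195),(315,180),(278,190),(260,190),(300,182),(333,268),(330,265),(262,278),(290,235),(265,270),(378,327),(460,215),(460,238),(461,260),(540,320),(460,330)]:
    print((u,v),W[v,u].round(3),im[v,u])
```

```text
top board 1365 px 448.1 242.2 med [ 0.5876 -0.1752  0.0138] lo [ 0.532 -0.278  0.008] hi [ 0.687 -0.127  0.119]
((455.91888427734375, 237.7084197998047), (70.78767395019531, 72.0363540649414), 141.37548828125) [ 0.6090843  -0.20391384  0.014     ]
top tab 238 px 297.3 278.5 med [0.5222 0.1513 0.1417] lo [0.492 0.137 0.136] hi [0.541 0.166 0.146]
top catch 48 px 297.0 279.8 med [0.5143 0.1505 0.1548] lo [0.508 0.144 0.143] hi [0.522 0.157 0.158]
top knob 24 px 465.9 233.2 med [ 0.6109 -0.1992  0.1178] lo [ 0.603 -0.21   0.114] hi [ 0.622 -0.196  0.122]
knob ray z=.111 [ 0.61207805 -0.20266385  0.111     ]
scene board 1603 px 385.5 380.4 med [ 0.5675 -0.239   0.0138] lo [ 0.53  -0.286  0.01 ] hi [ 0.671 -0.132  0.019]
((392.1437683105469, 369.18408203125), (75.58760833740234, 87.62462615966797), 116.46641540527344) [ 0.60385045 -0.21230763  0.014     ]
scene tab 175 px 267.6 218.8 med [0.5145 0.1455 0.1427] lo [0.492 0.134 0.137] hi [0.54  0.163 0.146]
scene catch 34 px 265.7 214.9 med [0.5128 0.1474 0.1548] lo [0.508 0.143 0.149] hi [0.518 0.154 0.158]
scene knob 38 px 399.6 345.6 med
[... 167 characters left out ...]
4 228 213]
(315, 180) [0.725 0.116 0.117] [156 150 137]
(278, 190) [0.703 0.194 0.123] [237 238 230]
(260, 190) [0.703 0.232 0.123] [235 228 214]
(300, 182) [0.719 0.148 0.125] [236 238 227]
(333, 268) [0.54  0.08  0.002] [64 67 72]
(330, 265) [0.547 0.086 0.017] [239 237 229]
(262, 278) [ 0.516  0.245 -0.001] [77 81 86]
(290, 235) [0.607 0.167 0.131] [215 216 214]
(265, 270) [0.534 0.218 0.135] [241 242 240]
(378, 327) [ 0.405 -0.023  0.016] [184 182 179]
(460, 215) [ 0.653 -0.197  0.086] [193 189 176]
(460, 238) [ 0.603 -0.194  0.096] [214 209 182]
(461, 260) [ 0.557 -0.203  0.064] [134 125 110]
(540, 320) [ 0.418 -0.403 -0.   ] [123 128 132]
(460, 330) [ 0.396 -0.214  0.001] [123 126 127]
```

Run:
```python
from h import *
t=load('top'); s=load('scene')
a=cv2.resize(t['image'][195:285,415:505],None,fx=4,fy=4,interpolation=cv2.INTER_CUBIC)
b=cv2.resize(s['image'][320:410,345:440],(380,360),interpolation=cv2.INTER_CUBIC)
cv2.imwrite('pics/crop1.png',np.hstack([a,b])[...,::-1])
W=cloud(t)
Z=W[...,2];X=W[...,0];Y=W[...,1]
hs=cv2.cvtColor(t['image'],cv2.COLOR_RGB2HSV)
# housing top
m=(np.abs(Z-0.124)<0.005)&(X>0.66)&(X<0.76)&(Y>0.06)&(Y<0.32)&(hs[...,2]>200)
n,l,st,ct=cv2.connectedComponentsWithStats(m.astype(np.uint8)); k=1+np.argmax(st[1:,4]); 
P=W[l==k][:,:2].astype(np.float32); r=cv2.minAreaRect(P); print('housing',len(P),r,cv2.boxPoints(r).round(3).tolist())
# base plate
m=(np.abs(Z-0.019)<0.006)&(X>0.48)&(X<0.76)&(Y>0.04)&(Y<0.32)&(hs[...,2]>180)
P=W[m][:,:2].astype(np.float32); r=cv2.minAreaRect(P); print('base',len(P),r,cv2.boxPoints(r).round(3).tolist())
# guard
m=(Z>0.10)&(X>0.48)&(X<0.70)&(Y>0.04)&(Y<0.32)
P=W[m]; print(len(P)); G=np.c_[P[:,:2],np.ones(len(P))]
for i in range(3):
    c=np.linalg.lstsq(G,P[:,2],rcond=None)[0]; k=np.abs(G@c-P[:,2])<0.004; G,P=G[k],P[k]
print('plane',c,len(P)); r=cv2.minAreaRect(P[:,:2].astype(np.float32)); print('guard',r,cv2.boxPoints(r).round(3).tolist())
```

```text
housing 740 ((0.7039225697517395, 0.1977265179157257), (0.02181488834321499, 0.16612817347049713), 13.904186248779297) [[0.6729999780654907, 0.2759999930858612], [0.7129999995231628, 0.11400000005960464], [0.734000027179718, 0.11999999731779099], [0.6949999928474426, 0.2809999883174896]]
base 610 ((0.6018171310424805, 0.17283204197883606), (0.15812931954860687, 0.1678469181060791), 14.008858680725098) [[0.5049999952316284, 0.23499999940395355], [0.5450000166893005, 0.07199999690055847], [0.6990000009536743, 0.11100000143051147], [0.6579999923706055, 0.27300000190734863]]
5848
plane [-0.08131134 -0.02093716  0.18652768] 5166
guard ((0.598936140537262, 0.1802317202091217), (0.22550252079963684, 0.16366656124591827), 10.57273006439209) [[0.4729999899864197, 0.23999999463558197], [0.503000020980835, 0.07900000363588333], [0.7250000238418579, 0.11999999731779099], [0.6949999928474426, 0.2809999883174896]]
```

View pics/crop1.png

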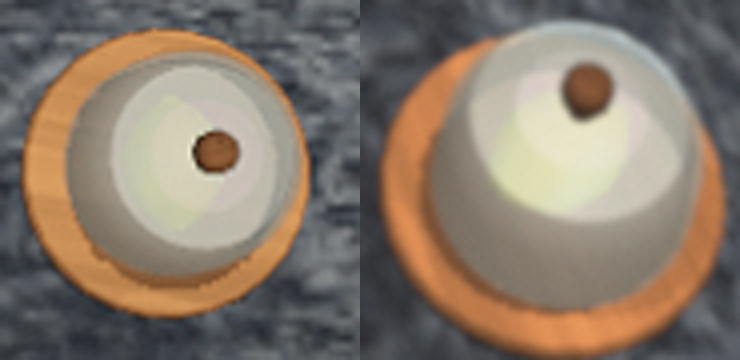

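```bash
cat >> h.py <<'E'
from scipy.spatial.transform import Rotation as Ro
def delta(p,o=None):
    o=o or monitor.get_obs(); R=Ro.from_euler('xyz',o['eef_rot']).as_matrix()
    return (R.T@(np.array(p)-o['ee_pos'])*1000).round(1)
E
python3 - <<'E'
from h import *
t=load('top'); s=load('scene')
k1=ray(t,468.75,233,0.112);k2=ray(s,402,342.5,0.112);print(k1,k2)
k=(k1+k2)/2
print(delta([k[0],k[1],0.18]))
E
```

```text
[ 0.61234953 -0.20844964  0.112     ] [ 0.6137652  -0.20944581  0.112     ]
[ 517.5 -160.2   25.1]
```

Request:
{"op": "apply_moves", "data": {"plan": [34.5,-10.7,0,0,34.5,-10.7,0,0,34.5,-10.7,0,0,34.5,-10.7,0,0,34.5,-10.7,0,0,34.5,-10.7,0,0,34.5,-10.7,0,0,34.5,-10.7,0,0,34.5,-10.7,0,0,34.5,-10.7,0,0,34.5,-10.7,0,0,34.5,-10.7,0,0,34.5,-10.7,0,0,34.5,-10.7,0,0,34.5,-10.7,0,0,0,0,10,0,0,0,10,0,0,0,0,0], "hand": 0, "squeeze": 20}}

```text
time_s: 1.9
ee_pos: [0.6118, -0.2093, 0.1833]
eef_rot: [-3.139, 0.003, 0.316]
force: [-0.4, 0.4, -0.7]
grip_width: 0.0465
grip_force: 0.0
```

Request:
{"op": "apply_moves", "data": {"plan": [0,0,20,0,0,0,20,0,0,0,20,0,0,0,15,0,0,0,8.5,0,0,0,0,0,0,0,0,0]}}

```text
time_s: 2.6
ee_pos: [0.6133, -0.2092, 0.1028]
eef_rot: [3.141, -0.001, 0.317]
force: [0.3, 0.0, -0.3]
grip_width: 0.0465
grip_force: 0.0
```

Request:
{"op": "apply_moves", "data": {"plan": [0,0,0,0,0,0,0,0,0,0,0,0,0,0,0,0,0,0,0,0], "hand": -1}}

```text
time_s: 3.1
ee_pos: [0.6132, -0.2089, 0.1022]
eef_rot: [3.141, -0.0, 0.317]
force: [-0.6, 2.6, 2.7]
grip_width: 0.0227
grip_force: 20.0
```

Request:
{"op": "apply_moves", "data": {"plan": [0,0,0,0,0,0,0,0,0,0,4,0,0,0,0,0,0,0,0,0], "hand": -0.2}}

```text
time_s: 3.6
ee_pos: [0.6129, -0.2089, 0.0976]
eef_rot: [-3.141, 0.0, 0.317]
force: [-0.1, 0.7, 0.3]
grip_width: 0.0373
grip_force: 0.0
```

Request:
{"op": "apply_moves", "data": {"plan": [0,0,0,0,0,0,0,0,0,0,0,0,0,0,0,0,0,0,-5,0,0,0,-5,0,0,0,-5,0], "hand": -1, "squeeze": 25}}

```text
time_s: 4.3
ee_pos: [0.6131, -0.2089, 0.1134]
eef_rot: [3.142, -0.0, 0.317]
force: [-0.9, 0.4, -1.6]
grip_width: 0.0227
grip_force: 25.0
```

Request:
{"op": "apply_moves", "data": {"plan": [0,0,-15,0,0,0,-20,0,0,0,-20,0,0,0,-20,0,-10,3.6,-5,0,-20,7.3,0,0,-25,9.1,0,0,-25,9.1,0,0,-25,9.1,0,0,-25,9.1,0,0,-25,9.1,0,0,-25,9.1,0,0,-25,9.1,0,0,-20,7.3,0,0,-5,1.8,0,0,0,0,0,0,0,0,0,0]}}

```text
time_s: 6.0
ee_pos: [0.4209, -0.3597, 0.1929]
eef_rot: [-3.141, -0.0, 0.317]
force: [-0.4, -0.3, -1.8]
grip_width: 0.0226
grip_force: 25.0
```

Run:
```python
from h import *
a=shot('top');b=shot('scene')
cv2.imwrite('pics/v2.png',np.hstack([a['image'][150:450,300:640],b['image'][180:480,250:600]])[...,::-1])
print(monitor.get_obs()['ee_pos'])
c=a;W=cloud(c); hsv=cv2.cvtColor(c['image'],cv2.COLOR_RGB2HSV); H,S,V=[hsv[...,i].astype(int) for i in range(3)]
m=(H>20)&(H<35)&(S>120)&(V>120); m[:195]=0;m[285:]=0;m[:,:410]=0;m[:,510:]=0
P=W[m]; print(m.sum(),np.nanmin(P,0),np.nanmax(P,0)); r=cv2.minAreaRect(P[:,:2].astype(np.float32)); print(r); vv,uu=np.nonzero(m); print(uu.mean(),vv.mean())
ev,e=np.linalg.eigh(np.cov(P[:,:2].T)); print(np.sqrt(ev),e[:,1],np.arctan2(e[1,1],e[0,1]), np.nanmedian(P,0))
```

```text
[ 0.42114411 -0.35952831  0.19286455]
631 [ 0.57476791 -0.23622849  0.00821879] [ 0.6494201  -0.1734428   0.07275579]
((0.6155017018318176, -0.19883619248867035), (0.047498010098934174, 0.066552072763443), 59.359519958496094)
458.0396196513471 235.48177496038033
[nan nan] [nan nan] nan [ 0.61101186 -0.19768676  0.06110375]
```

View pics/v2.png

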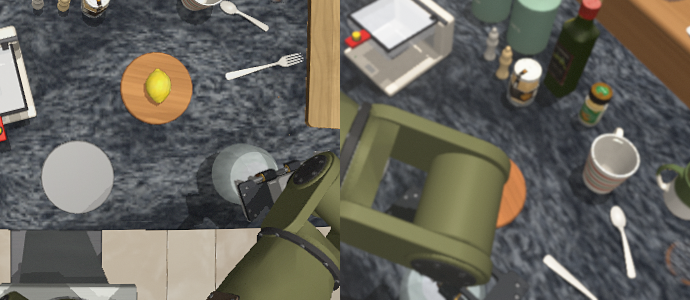

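Request:
{"op": "apply_moves", "data": {"plan": [0,0,20,0,0,0,20,0,0,0,20,0,0,0,20,0,0,0,12,0,0,0,6,0,0,0,4,0,0,0,0,0,0,0,2,0,0,0,0,0]}}

```text
time_s: 7.1
ee_pos: [0.4207, -0.3602, 0.0893]
eef_rot: [3.141, -0.0, 0.317]
force: [-0.3, 0.5, -2.6]
grip_width: 0.0228
grip_force: 25.0
```

Request:
{"op": "apply_moves", "data": {"plan": [0,0,2,0,0,0,2,0,0,0,0,0,0,0,0,0]}}

```text
time_s: 7.5
ee_pos: [0.4206, -0.3601, 0.0849]
eef_rot: [-3.142, 0.0, 0.317]
force: [-1.6, 0.1, -2.2]
grip_width: 0.023
grip_force: 25.0
```

Request:
{"op": "apply_moves", "data": {"plan": [0,0,1,0,0,0,1,0,0,0,0,0,0,0,0,0]}}

```text
time_s: 7.9
ee_pos: [0.4207, -0.3602, 0.0838]
eef_rot: [3.141, -0.0, 0.317]
force: [-4.3, 2.7, 7.6]
grip_width: 0.0228
grip_force: 25.0
```

Request:
{"op": "apply_moves", "data": {"plan": [0,0,-1,0,0,0,0,0,0,0,0,0,0,0,0,0,0,0,-5,0,0,0,-15,0,0,0,-30,0,0,0,-40,0,0,0,-40,0,0,0,0,0], "hand": 0}}

```text
time_s: 8.9
ee_pos: [0.4219, -0.3613, 0.2198]
eef_rot: [3.134, -0.004, 0.317]
force: [0.7, 0.5, -0.4]
grip_width: 0.0468
grip_force: 0.0
```

Request:
{"op": "apply_moves", "data": {"plan": [0,0,0,0.073,8,-18.3,0,0,16,-36.5,0,0,16,-36.5,0,0,16,-36.5,0,0,16,-36.5,0,0,16,-36.5,0,0,16,-36.5,0,0,16,-36.5,0,0,16,-36.5,0,0,16,-36.5,0,0,16,-36.5,0,0,16,-36.5,0,0,16,-36.5,0,0,8,-18.2,0,0,0,0,0,0]}}

```text
time_s: 10.5
ee_pos: [0.5077, 0.1526, 0.2134]
eef_rot: [-3.141, 0.001, 0.247]
force: [0.6, 0.1, -0.1]
grip_width: 0.047
grip_force: 0.0
```

Run:
```python
from h import *
s=shot('scene');o=monitor.get_obs();print(o['ee_pos'],o['eef_rot'],delta([0.509,0.1495,0.119]))
W=cloud(s);hsv=cv2.cvtColor(s['image'],cv2.COLOR_RGB2HSV); H,S,V=[hsv[...,i].astype(int) for i in range(3)]
m=((H<6)|(H>172))&(S>150)&(V>100);m[:200]=0;m[240:]=0;m[:,:245]=0;m[:,290:]=0
P=W[m];print(m.sum(),np.nanpercentile(P,[3,50,97],axis=0).round(4) if m.any() else 0)
cv2.imwrite('pics/v3.png',s['image'][60:360,100:460][...,::-1])
```

```text
[0.50765442 0.15117998 0.21344763] [3.14154735e+00 8.21728769e-04 2.45663188e-01] [ 1.   2.  94.4]
163 [[0.4931 0.1344 0.1373]
 [0.5155 0.1454 0.1429]
 [0.5393 0.1626 0.146 ]]
```

View pics/v3.png

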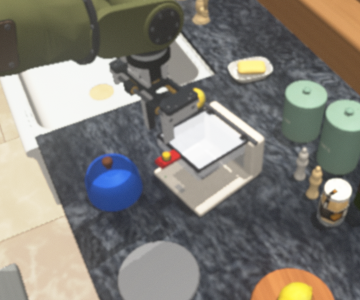

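Request:
{"op": "apply_moves", "data": {"plan": [1,2,20,0,0,0,20,0,0,0,20,0,0,0,20,0,0,0,12,0,0,0,0,0,0,0,0,0]}}

```text
time_s: 11.25
ee_pos: [0.5097, 0.1485, 0.1227]
eef_rot: [3.142, -0.001, 0.243]
force: [0.2, -0.3, 1.1]
grip_width: 0.0469
grip_force: 0.0
```

Request:
{"op": "apply_moves", "data": {"plan": [0,0,0,0,0,0,0,0,0,0,0,0,0,0,0,0,0,0,0,0], "hand": -1, "squeeze": 20}}

```text
time_s: 11.75
ee_pos: [0.5093, 0.1501, 0.1224]
eef_rot: [-3.14, -0.001, 0.244]
force: [-1.7, 8.5, 1.8]
grip_width: 0.0257
grip_force: 20.0
```

Request:
{"op": "apply_moves", "data": {"plan": [1.4,0,-12.9,0,2.3,0,-12.7,0,3.1,0,-12.6,0,4,0,-12.3,0,4.9,0,-12,0,5.7,0,-11.6,0,6.5,0,-11.2,0,7.3,0,-10.7,0,8,0,-10.2,0,8.7,0,-9.6,0,9.3,0,-9,0,9.9,0,-8.3,0,10.5,0,-7.6,0,11,0,-6.8,0,11.5,0,-6,0,0,0,0,0,0,0,0,0]}}

```text
time_s: 13.45
ee_pos: [0.6104, 0.1752, 0.2753]
eef_rot: [-3.14, -0.0, 0.245]
force: [1.0, 6.1, -2.3]
grip_width: 0.026
grip_force: 20.0
```

Request:
{"op": "apply_moves", "data": {"plan": [0,0,0,0,0,0,0,0,0,0,0,0,0,0,0,0,0,0,-20,0,0,0,-30,0,0,0,-30,0,0,0,0,0], "hand": 0}}

```text
time_s: 14.25
ee_pos: [0.6109, 0.1741, 0.36]
eef_rot: [3.141, -0.007, 0.244]
force: [-0.9, -0.8, -0.8]
grip_width: 0.0472
grip_force: 0.0
```

Run:
```python
from h import *
a=shot('top');o=monitor.get_obs();print(o['ee_pos'],o['qpos'])
c=a;W=cloud(c); hsv=cv2.cvtColor(c['image'],cv2.COLOR_RGB2HSV); H,S,V=[hsv[...,i].astype(int) for i in range(3)]
m=(H>18)&(H<38)&(S>110)&(V>90); m[:195]=0;m[285:]=0;m[:,:410]=0;m[:,510:]=0
P=W[m];P=P[P[:,2]>0.025]; print(len(P),np.nanpercentile(P,[2,50,98],axis=0).round(4))
r=cv2.minAreaRect(P[:,:2].astype(np.float32)); print(r)
ev,e=np.linalg.eigh(np.cov(P[:,:2].T)); print(np.sqrt(ev),np.arctan2(e[1,1],e[0,1]),P.mean(0))
m2=(H>5)&(H<17)&(S>130)&(V>120);m2[:195]=0;m2[285:]=0;m2[:,:410]=0;m2[:,510:]=0
e=cv2.fitEllipse(cv2.convexHull(np.argwhere(m2)[:,::-1].astype(np.float32)));print('board',ray(c,*e[0],.014))
m=((H<6)|(H>172))&(S>150)&(V>100);m[:180]=0;m[320:]=0;m[:,:220]=0;m[:,350:]=0
print('tab',m.sum(),np.nanpercentile(W[m],[3,50,97],axis=0).round(3) if m.any() else 0)
```

```text
[0.61069981 0.17402783 0.3572533 ] [ 2.19957997e-01  4.49539936e-01  9.75269948e-01 -4.79610072e-05
  1.71334384e+00  1.54702049e+00]
631 [[ 0.5782 -0.2236  0.0422]
 [ 0.611  -0.1971  0.0612]
 [ 0.6444 -0.1749  0.0703]]
((0.6112703084945679, -0.2002715766429901), (0.06196897104382515, 0.058799467980861664), 42.83798599243164)
[0.01336423 0.01809321] -3.085398406013412 [ 0.61075337 -0.19764266  0.05952712]
board [ 0.60907805 -0.20392195  0.014     ]
tab 46 [[0.586 0.154 0.302]
 [0.596 0.171 0.304]
 [0.601 0.181 0.471]]
```

Request:
{"op": "apply_moves", "data": {"plan": [30,0,0,0,30,0,0,0,30,0,0,0,30,0,0,0,20,0,0,0,20,0,0,0,20,0,0,0,20,0,0,0,0,0,0,0]}}

```text
time_s: 15.2
ee_pos: [0.7544, 0.2084, 0.3338]
eef_rot: [-3.141, -0.036, 0.244]
force: [-0.6, 0.2, -0.5]
grip_width: 0.0469
grip_force: 0.0
```

Run:
```python
from h import *
o=monitor.get_obs();print(o['ee_pos'],o['qpos'],o['eef_rot'])
t=load('top')
print('lemon',ray(t,458.04,235.5,.042))
```

```text
[0.75443192 0.2084478  0.3337859 ] [2.22239033e-01 9.42275577e-01 2.35410972e-01 1.71124100e-03
 1.92822274e+00 1.54997353e+00] [-3.14075458 -0.03570903  0.24367418]
lemon [ 0.6121519  -0.20225026  0.042     ]
```

Request:
{"op": "apply_moves", "data": {"plan": [40,0,0,0,40,0,0,0,40,0,0,0,40,0,0,0,0,0,0,0]}}

```text
time_s: 15.7
ee_pos: [0.797, 0.2163, 0.2904]
eef_rot: [-3.139, -0.119, 0.244]
force: [-0.0, -0.2, -0.5]
grip_width: 0.0469
grip_force: 0.0
```

Request:
{"op": "apply_moves", "data": {"plan": [0,0,-40,0,0,0,-40,0,0,0,0,0]}}

```text
time_s: 16.0
ee_pos: [0.7669, 0.2084, 0.3677]
eef_rot: [-3.139, -0.141, 0.244]
force: [0.6, 0.1, 0.3]
grip_width: 0.0468
grip_force: 0.0
```

Run:
```python
from h import *
o=monitor.get_obs();print(o['ee_pos'],o['qpos'],o['eef_rot'])
t=load('top');t0=None
W=cloud(t)
for n,(u0,u1,v0,v1) in dict(can1=(250,300,75,135),can2=(312,362,62,128),bottle=(390,425,60,130)).items():
    P=W[v0:v1,u0:u1].reshape(-1,3);P=P[P[:,2]>0.05];print(n,np.nanpercentile(P,[1,50,99],axis=0).round(3))
for v in (5,20,30,38): print(v,W[v,[200,320,450]].round(2).tolist())
```

```text
[0.76690233 0.20837881 0.36770125] [0.21695171 0.90163196 0.23458217 0.00700849 1.86472163 1.54631657] [-3.1386401  -0.14077814  0.24372628]
can1 [[0.851 0.153 0.054]
 [0.89  0.197 0.123]
 [0.948 0.246 0.137]]
can2 [[0.871 0.021 0.055]
 [0.906 0.069 0.152]
 [0.966 0.117 0.167]]
bottle [[ 0.868 -0.105  0.056]
 [ 0.882 -0.073  0.196]
 [ 0.923 -0.05   0.27 ]]
5 [[1.1, 0.36, 0.17], [1.09, 0.1, 0.17], [1.09, -0.17, 0.17]]
20 [[1.12, 0.39, 0.07], [1.11, 0.11, 0.07], [1.12, -0.2, 0.05]]
30 [[1.12, 0.4, 0.02], [1.12, 0.11, 0.0], [1.12, -0.21, 0.0]]
38 [[1.11, 0.41, -0.0], [1.1, 0.11, 0.0], [1.1, -0.21, -0.0]]
```

Request:
{"op": "apply_moves", "data": {"plan": [40,0,-30,0,40,0,-30,0,40,0,-30,0,40,0,-30,0,40,0,-30,0,40,0,-30,0,0,0,0,0]}}

```text
time_s: 16.7
ee_pos: [0.7611, 0.202, 0.4574]
eef_rot: [-3.135, -0.302, 0.243]
force: [0.3, -0.1, -0.3]
grip_width: 0.0472
grip_force: 0.0
```

Request:
{"op": "apply_moves", "data": {"plan": [40,0,-20,0,40,0,-20,0,40,0,-20,0,40,0,-20,0,40,0,-20,0,40,0,-20,0,0,0,0,0]}}

```text
time_s: 17.4
ee_pos: [0.7656, 0.1997, 0.5184]
eef_rot: [-3.133, -0.454, 0.242]
force: [1.1, -0.4, 0.3]
grip_width: 0.0471
grip_force: 0.0
```

Run:
```python
from h import *
o=monitor.get_obs();R=Ro.from_euler('xyz',o['eef_rot']).as_matrix()
L=np.array([.612,-.203,.042])
g=L+R[:,2]*.019
print(R[:,2],g,delta(g-R[:,2]*.1),delta(g))
```

```text
[ 0.42376354  0.11341074 -0.89864479] [ 0.62005151 -0.2008452   0.02492575] [-429.6  357.1  236.4] [-429.6  357.1  336.4]
```

Request:
{"op": "apply_moves", "data": {"plan": [-30.7,25.5,16.9,0,-30.7,25.5,16.9,0,-30.7,25.5,16.9,0,-30.7,25.5,16.9,0,-30.7,25.5,16.9,0,-30.7,25.5,16.9,0,-30.7,25.5,16.9,0,-30.7,25.5,16.9,0,-30.7,25.5,16.9,0,-30.7,25.5,16.9,0,-30.7,25.5,16.9,0,-30.7,25.5,16.9,0,-30.7,25.5,16.9,0,-30.7,25.5,16.9,0,0,0,0,0.095,0,0,0,0.095,0,0,0,0], "hand": 1}}

```text
time_s: 19.1
ee_pos: [0.5909, -0.1898, 0.1376]
eef_rot: [-3.041, -0.439, 0.03]
force: [0.1, -0.2, -0.3]
grip_width: 0.0939
grip_force: 0.0
```

Run:
```python
from h import *
c=shot('scene');t=shot('top')
o=monitor.get_obs();R=Ro.from_euler('xyz',o['eef_rot']).as_matrix()
print(o['ee_pos'],o['eef_rot'],R.round(3).tolist())
L=np.array([.612,-.203,.042]);print(delta(L+R[:,2]*.019))
cv2.imwrite('pics/v4.png',np.hstack([t['image'][130:400,330:600],c['image'][210:480,250:520]])[...,::-1])
for n,c,(u0,u1,v0,v1) in(('s',c,(330,460,310,420)),('t',t,(410,510,190,285))):
    h=cv2.cvtColor(c['image'],cv2.COLOR_RGB2HSV).astype(int); m=(h[...,0]>20)&(h[...,0]<36)&(h[...,1]>120)&(h[...,2]>90)
    mm=np.zeros_like(m);mm[v0:v1,u0:u1]=m[v0:v1,u0:u1]
    if mm.any():
        vv,uu=np.nonzero(mm);print(n,mm.sum(),uu.mean(),vv.mean(),ray(c,uu.mean(),vv.mean(),.042))
```

```text
[ 0.59109188 -0.18946127  0.13788399] [-3.04367706 -0.43972457  0.03594659] [[0.904, 0.077, 0.42], [0.033, -0.993, 0.113], [0.426, -0.088, -0.901]]
[-22.4  23.5 112.6]
s 53 387.2641509433962 347.0 [ 0.61107412 -0.17847019  0.042     ]
t 610 458.1475409836066 234.9344262295082 [ 0.61342722 -0.20251554  0.042     ]
```

View pics/v4.png

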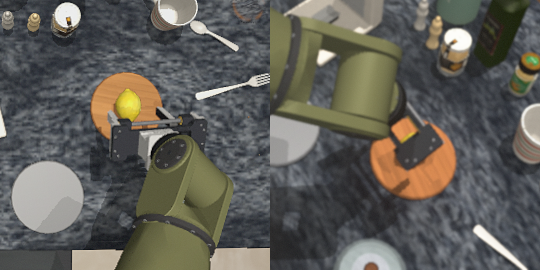

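Request:
{"op": "apply_moves", "data": {"plan": [-11,11.7,10,0,-11,11.7,10,0,0,0,20,0,0,0,20,0,0,0,20,0,0,0,15,0,0,0,7,0,0,0,0,0,0,0,0,0]}}

```text
time_s: 20.1
ee_pos: [0.6159, -0.202, 0.0352]
eef_rot: [-3.043, -0.44, 0.034]
force: [0.3, -0.0, -0.0]
grip_width: 0.094
grip_force: 0.0
```

Run:
```python
from h import *
o=monitor.get_obs();R=Ro.from_euler('xyz',o['eef_rot']).as_matrix()
L=np.array([.613,-.2025,.042]);print(o['ee_pos'],delta(L+R[:,2]*.019),o['force'])
```

```text
[ 0.61586592 -0.20203832  0.03522318] [ 0.3 -0.4 11.6] [ 0.30105362 -0.02482057 -0.0360533 ]
```

Request:
{"op": "apply_moves", "data": {"plan": [0,0,7,0,0,0,4,0,0,0,0,0,0,0,0,0]}}

```text
time_s: 20.5
ee_pos: [0.6204, -0.2007, 0.0247]
eef_rot: [-3.042, -0.439, 0.033]
force: [-0.3, 0.1, -1.2]
grip_width: 0.0939
grip_force: 0.0
```

Request:
{"op": "apply_moves", "data": {"plan": [0,0,0,0,0,0,0,0,0,0,0,0,0,0,0,0,0,0,0,0,0,0,0,0], "hand": -1, "squeeze": 15}}

```text
time_s: 21.1
ee_pos: [0.6204, -0.2007, 0.0247]
eef_rot: [-3.042, -0.44, 0.033]
force: [-1.1, 0.8, 1.2]
grip_width: 0.0532
grip_force: 15.0
```

Request:
{"op": "apply_moves", "data": {"plan": [4.3,-0.9,-9,0,8.5,-1.8,-18,0,12.8,-2.6,-27,0,17,-3.5,-36,0,17,-3.5,-36,0,17,-3.5,-36,0,12.8,-2.6,-27,0,0,0,0,-0.095,0,0,0,-0.095,0,0,0,0]}}

```text
time_s: 22.1
ee_pos: [0.6203, -0.2012, 0.2352]
eef_rot: [-3.134, -0.45, 0.245]
force: [-0.1, -0.0, -1.3]
grip_width: 0.0532
grip_force: 15.0
```

Run:
```python
from h import *
o=monitor.get_obs();R=Ro.from_euler('xyz',o['eef_rot']).as_matrix()
print(o['ee_pos'],o['eef_rot'],o['force'],o['grip_width'],R[:,0])
g=np.array([.614,.1755,.065])+R[:,2]*.019
print(g,g-R[:,2]*.16,delta(g-R[:,2]*.16))
```

```text
[ 0.62030486 -0.20115652  0.23524813] [-3.13444748 -0.44991036  0.2446405 ] [-0.05217365 -0.01972252 -1.29441533] 0.05320081960216251 [0.87367363 0.21810452 0.43488482]
[0.6219837  0.17763298 0.0478912 ] [0.55475257 0.15967105 0.1919653 ] [   2.6 -365.6   51.9]
```

Request:
{"op": "apply_moves", "data": {"plan": [0,-15,2,0,0.2,-30,4.3,0,0.2,-30,4.3,0,0.2,-30,4.3,0,0.2,-30,4.3,0,0.2,-30,4.3,0,0.2,-30,4.3,0,0.2,-30,4.3,0,0.2,-30,4.3,0,0.2,-30,4.3,0,0.2,-30,4.3,0,0.2,-30,4.3,0,0.2,-15,2,0,0,0,0,0,0,0,0,0]}}

```text
time_s: 23.6
ee_pos: [0.5559, 0.1545, 0.1922]
eef_rot: [-3.132, -0.45, 0.242]
force: [-0.4, 0.1, -1.8]
grip_width: 0.0531
grip_force: 15.0
```

Run:
```python
from h import *
o=monitor.get_obs();R=Ro.from_euler('xyz',o['eef_rot']).as_matrix()
print(o['ee_pos'],o['eef_rot'],o['force'],o['grip_width'])
g=np.array([.614,.1755,.065])+R[:,2]*.019
print(delta(g))
c=shot('scene');t=shot('top')
cv2.imwrite('pics/v5.png',np.hstack([t['image'][130:400,180:450],c['image'][90:360,170:440]])[...,::-1])
```

```text
[0.55587555 0.15447553 0.19221325] [-3.13246525 -0.44982815  0.24229025] [-0.40046313  0.11742534 -1.7873918 ] 0.0530726660873659
[  0.   -5.2 160.3]
```

View pics/v5.png

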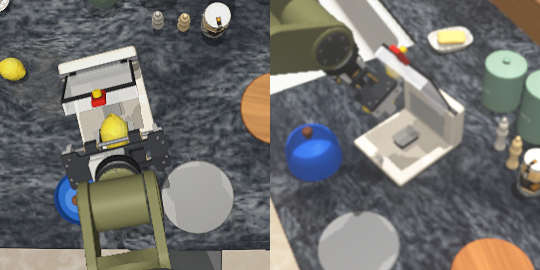

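Request:
{"op": "apply_moves", "data": {"plan": [0,-2.6,15,0,0,-2.6,20,0,0,0,25,0,0,0,25,0,0,0,25,0,0,0,20,0,0,0,12,0,0,0,8,0,0,0,0,0,0,0,0,0]}}

```text
time_s: 24.7
ee_pos: [0.6182, 0.1761, 0.0579]
eef_rot: [-3.133, -0.451, 0.243]
force: [0.2, 0.8, -1.1]
grip_width: 0.0533
grip_force: 15.0
```

Run:
```python
from h import *
o=monitor.get_obs();R=Ro.from_euler('xyz',o['eef_rot']).as_matrix()
print(o['ee_pos'],o['eef_rot'],o['force'],o['grip_width'])
g=np.array([.614,.1755,.065])+R[:,2]*.019
print(delta(g))
```

```text
[0.6181552  0.1760958  0.05785877] [-3.13313223 -0.4505836   0.24264858] [ 0.16709624  0.75677578 -1.10520477] 0.05333278664081247
[-0.6 -0.5 10.8]
```

Request:
{"op": "apply_moves", "data": {"plan": [-0.6,-0.5,5,0,0,0,4,0,0,0,0,0,0,0,0,0]}}

```text
time_s: 25.1
ee_pos: [0.6226, 0.1776, 0.0506]
eef_rot: [-3.134, -0.454, 0.243]
force: [-0.4, -3.3, 8.9]
grip_width: 0.0532
grip_force: 15.0
```

Request:
{"op": "apply_moves", "data": {"plan": [0,0,0,0,0,0,0,0,0,0,0,0,0,0,0,0,0,0,0,0,0,0,0,0], "hand": 0.75}}

```text
time_s: 25.7
ee_pos: [0.6211, 0.1776, 0.0486]
eef_rot: [-3.133, -0.45, 0.243]
force: [-0.3, 0.5, 0.0]
grip_width: 0.0824
grip_force: 0.0
```

Request:
{"op": "apply_moves", "data": {"plan": [0,0,-10,0,0,0,-20,0,0,0,-30,0,0,0,-30,0,0,0,-30,0,0,0,-30,0,0,0,0,0]}}

```text
time_s: 26.4
ee_pos: [0.5584, 0.1608, 0.1885]
eef_rot: [-3.133, -0.456, 0.243]
force: [-0.1, -0.3, 0.3]
grip_width: 0.0822
grip_force: 0.0
```

Run:
```python
from h import *
o=monitor.get_obs();print(o['ee_pos'],o['grip_width'])
c=shot('scene');t=shot('top')
cv2.imwrite('pics/v6.png',np.hstack([cv2.resize(t['image'][160:310,220:370],(390,390)),cv2.resize(c['image'][150:300,220:370],(390,390))])[...,::-1])
for n,c,(u0,u1,v0,v1) in(('s',c,(260,360,205,280)),('t',t,(240,340,205,275))):
    W=cloud(c);h=cv2.cvtColor(c['image'],cv2.COLOR_RGB2HSV).astype(int); m=(h[...,0]>20)&(h[...,0]<36)&(h[...,1]>100)&(h[...,2]>90)
    mm=np.zeros_like(m);mm[v0:v1,u0:u1]=m[v0:v1,u0:u1]; mm&=(W[...,2]<.11)
    if mm.any():
        vv,uu=np.nonzero(mm);print(n,mm.sum(),uu.mean(),vv.mean(),ray(c,uu.mean(),vv.mean(),.066),np.percentile(W[mm],[2,50,98],axis=0).round(3).tolist())
        P=W[mm][:,:2];ev,e=np.linalg.eigh(np.cov(P.T));print(np.sqrt(ev),np.arctan(e[1,1]/e[0,1]))
```

```text
[0.55835202 0.1607554  0.18848721] 0.08218284919658136
s 535 303.86728971962617 217.20934579439253 [0.61170854 0.17648657 0.066     ] [[0.578, 0.147, 0.06], [0.604, 0.161, 0.085], [0.639, 0.184, 0.098]]
[0.01046135 0.01668348] -0.019267532085822905
t 327 290.9938837920489 241.5382262996942 [0.59746774 0.1714795  0.066     ] [[0.578, 0.149, 0.072], [0.597, 0.169, 0.087], [0.615, 0.195, 0.098]]
[0.00961418 0.01314442] -1.3224898332127997
```

View pics/v6.png

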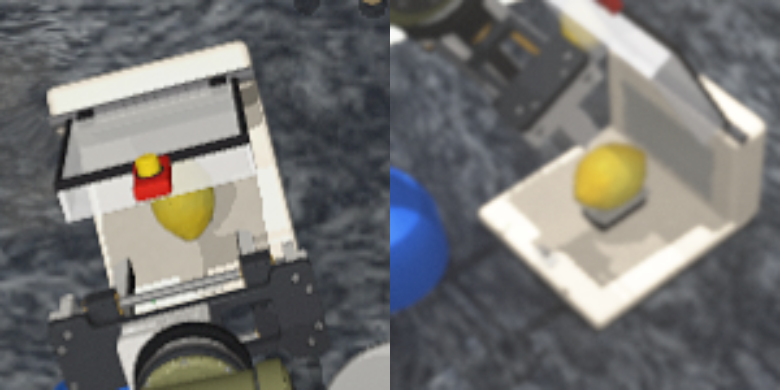

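Run:
```python
from h import *
o=monitor.get_obs();R=Ro.from_euler('xyz',o['eef_rot']).as_matrix()
Pr=Ro.from_euler('z',.244).as_matrix(); O=np.array([.614,.1755,0])
for n,(u0,u1,v0,v1) in(('scene',(235,340,140,230)),('top',(255,310,200,250))):
    c=load(n);W=cloud(c);h=cv2.cvtColor(c['image'],cv2.COLOR_RGB2HSV).astype(int)
    for k,m in(('red',((h[...,0]<6)|(h[...,0]>172))&(h[...,1]>150)&(h[...,2]>80)),('yel',(h[...,0]>20)&(h[...,0]<36)&(h[...,1]>150)&(W[...,2]>.2))):
        mm=np.zeros_like(m);mm[v0:v1,u0:u1]=m[v0:v1,u0:u1]
        if mm.sum()>3:
            P=(W[mm]-O)@Pr; print(n,k,mm.sum(),np.nanpercentile(P,[3,50,97],axis=0).round(3).tolist())
    P=(W.reshape(-1,3)-O)@Pr; P=P[(np.abs(P[:,1])<.05)&(P[:,2]>.16)&(P[:,2]<.26)&(P[:,0]>-.0)&(P[:,0]<.09)]
    if len(P)>20: print('panel dz/dx',len(P),np.polyfit(P[:,2],P[:,0],1))
g=O+Pr@[-.0032,0,.295]
print(delta(g+R[:,2]*.019))
```

```text
scene red 82 [[-0.022, -0.016, 0.269], [-0.014, -0.013, 0.294], [0.002, -0.002, 0.304]]
scene yel 10 [[-0.003, -0.01, 0.291], [0.0, -0.008, 0.293], [0.005, -0.004, 0.294]]
panel dz/dx 63 [ 0.2795873  -0.06986687]
top red 141 [[-0.02, -0.013, 0.266], [-0.012, -0.003, 0.302], [0.008, 0.011, 0.307]]
top yel 69 [[-0.004, -0.007, 0.288], [0.001, -0.001, 0.295], [0.009, 0.007, 0.299]]
panel dz/dx 965 [-0.53770829  0.1465623 ]
[ 97.3  -1.6 -56.5]
```

Run:
```python
from h import *
o=monitor.get_obs();R=Ro.from_euler('xyz',o['eef_rot']).as_matrix()
Pr=Ro.from_euler('z',.244).as_matrix(); O=np.array([.614,.1755,0])
g=O+Pr@[-.0153,0,.2887]
print(delta(g+R[:,2]*.019))
# arc rows in tool frame, from a=1.08 to 0
a=np.linspace(1.08,-0.01,21); d=.187
p=np.c_[.075-d*np.cos(a)-.002*np.sin(a),0*a,.125+d*np.sin(a)-.002*np.cos(a)]
D=np.diff(p,axis=0)@Pr.T@R*1000
print(D.round(1).tolist())
```

```text
[ 83.7  -1.6 -56.1]
[[-10.2, 0.0, 0.8], [-10.1, 0.0, 1.3], [-10.0, 0.0, 1.9], [-9.9, 0.0, 2.4], [-9.7, 0.0, 3.0], [-9.6, 0.0, 3.5], [-9.4, 0.0, 4.0], [-9.1, 0.0, 4.5], [-8.9, 0.0, 5.0], [-8.6, 0.1, 5.5], [-8.3, 0.1, 5.9], [-7.9, 0.1, 6.4], [-7.6, 0.1, 6.8], [-7.2, 0.1, 7.2], [-6.8, 0.1, 7.6], [-6.4, 0.1, 8.0], [-5.9, 0.1, 8.3], [-5.5, 0.1, 8.6], [-5.0, 0.1, 8.9], [-4.5, 0.1, 9.1]]
```

Request:
{"op": "apply_moves", "data": {"plan": [0,0,-29,0,0,0,-29,0,0,0,-29,0,0,0,-29,0,28,-0.5,0,0,28,-0.5,0,0,28,-0.6,0,0,0,0,0,0,0,0,10,0,0,0,15,0,0,0,15,0,0,0,15,0,0,0,0,0,0,0,0,0], "hand": 0}}

```text
time_s: 27.9
ee_pos: [0.6055, 0.1735, 0.2749]
eef_rot: [-3.133, -0.449, 0.243]
force: [-0.4, -0.1, -0.2]
grip_width: 0.047
grip_force: 0.0
```

Run:
```python
from h import *
o=monitor.get_obs();R=Ro.from_euler('xyz',o['eef_rot']).as_matrix()
Pr=Ro.from_euler('z',.244).as_matrix(); O=np.array([.614,.1755,0])
print(delta(O+Pr@[-.0153,0,.2887]+R[:,2]*.019),o['force'],o['ee_pos'])
t=shot('top');s=shot('scene')
cv2.imwrite('pics/v7.png',np.hstack([cv2.resize(t['image'][160:310,220:370],(390,390)),cv2.resize(s['image'][100:250,200:350],(390,390))])[...,::-1])
```

```text
[0.1 0.  3.7] [-0.42865042 -0.10785936 -0.16542223] [0.60550335 0.17353032 0.27489982]
```

View pics/v7.png

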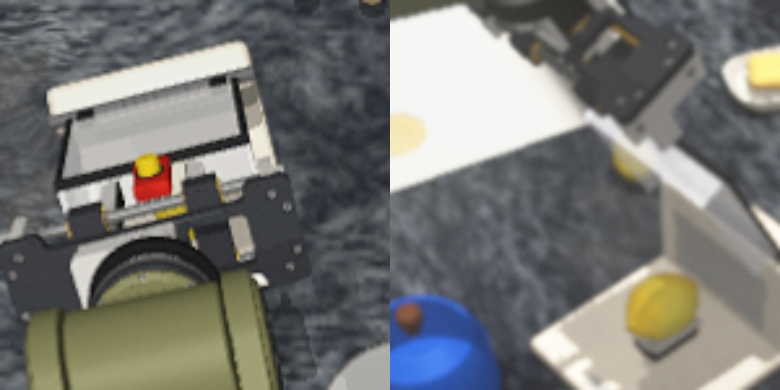

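Request:
{"op": "apply_moves", "data": {"plan": [0,0,2,0,0,0,0,0,0,0,0,0,0,0,0,0,0,0,0,0], "hand": -1, "squeeze": 20}}

```text
time_s: 28.5
ee_pos: [0.6062, 0.1743, 0.2737]
eef_rot: [-3.132, -0.45, 0.243]
force: [-1.4, 5.1, -0.0]
grip_width: 0.0256
grip_force: 20.0
```

Request:
{"op": "apply_moves", "data": {"plan": [-10.2,0,0.8,0,-10.1,0,1.3,0,-10,0,1.9,0,-9.9,0,2.4,0,-9.7,0,3,0,-9.6,0,3.5,0,-9.4,0,4,0,-9.1,0,4.5,0,-8.9,0,5,0,-8.6,0,5.5,0,-8.3,0,5.9,0,-7.9,0,6.4,0,-7.6,0,6.8,0,-7.2,0,7.2,0,-6.8,0,7.6,0,-6.4,0,8,0,-5.9,0,8.3,0,0,0,0,0]}}

```text
time_s: 30.3
ee_pos: [0.5127, 0.1512, 0.135]
eef_rot: [-3.133, -0.447, 0.243]
force: [-3.2, 0.1, -4.2]
grip_width: 0.0255
grip_force: 20.0
```

Request:
{"op": "apply_moves", "data": {"plan": [-5.5,0,8.6,0,-5,0,8.9,0,-2.5,0,5,0,0,0,0,0,0,0,0,0]}}

```text
time_s: 30.8
ee_pos: [0.5112, 0.1509, 0.1101]
eef_rot: [-3.133, -0.448, 0.243]
force: [-3.7, -3.6, -4.2]
grip_width: 0.0259
grip_force: 20.0
```

Request:
{"op": "apply_moves", "data": {"plan": [-1,0,2,0,-1,0,2,0,0,0,0,0,0,0,0,0]}}

```text
time_s: 31.2
ee_pos: [0.5113, 0.1509, 0.1059]
eef_rot: [-3.133, -0.449, 0.243]
force: [-4.0, -4.3, -4.4]
grip_width: 0.0262
grip_force: 20.0
```

Request:
{"op": "apply_moves", "data": {"plan": [-0.5,0,1,0,-0.5,0,1,0,0,0,0,0,0,0,0,0]}}

```text
time_s: 31.6
ee_pos: [0.5113, 0.1509, 0.1038]
eef_rot: [-3.133, -0.449, 0.243]
force: [-4.9, -5.3, -1.2]
grip_width: 0.0262
grip_force: 20.0
```

Request:
{"op": "apply_moves", "data": {"plan": [0,0,0,0,0,0,0,0,0,0,0,0,0,0,0,0,0,0,-15,0,0,0,-30,0,0,0,-30,0,0,0,-20,0,0,0,0,0], "hand": 0}}

```text
time_s: 32.5
ee_pos: [0.4721, 0.1406, 0.1919]
eef_rot: [-3.133, -0.454, 0.243]
force: [0.7, -0.6, -0.5]
grip_width: 0.047
grip_force: 0.0
```

Run:
```python
from h import *
o=monitor.get_obs();R=Ro.from_euler('xyz',o['eef_rot']).as_matrix();print(o['ee_pos'])
for n,(u0,u1,v0,v1) in(('scene',(245,290,200,240)),('top',(275,320,255,305))):
    c=shot(n);W=cloud(c);h=cv2.cvtColor(c['image'],cv2.COLOR_RGB2HSV).astype(int)
    cv2.imwrite(f'pics/v8{n}.png',c['image'][130:330,200:400][...,::-1])
    for k,m in(('red',((h[...,0]<6)|(h[...,0]>172))&(h[...,1]>150)&(h[...,2]>80)),('yel',(h[...,0]>20)&(h[...,0]<36)&(h[...,1]>150)&(h[...,2]>100))):
        mm=np.zeros_like(m);mm[v0:v1,u0:u1]=m[v0:v1,u0:u1]
        if mm.sum()>3: vv,uu=np.nonzero(mm);print(n,k,mm.sum(),np.nanpercentile(W[mm],[3,50,97],axis=0).round(3).tolist(),ray(c,uu.mean(),vv.mean(),.141))
tgt=np.array([.512,.1505,.1415])-R[:,0]*-.008
print('above by 15:',delta(tgt+[0,0,.015]))
```

```text
[0.47212972 0.14064671 0.19186754]
scene red 167 [[0.492, 0.134, 0.129], [0.517, 0.145, 0.135], [0.539, 0.163, 0.138]] [0.5137016  0.14103703 0.141     ]
scene yel 50 [[0.507, 0.142, 0.137], [0.512, 0.146, 0.146], [0.519, 0.158, 0.15]] [0.51333749 0.1509403  0.141     ]
top red 235 [[0.491, 0.136, 0.13], [0.52, 0.15, 0.134], [0.539, 0.165, 0.138]] [0.51623127 0.15002439 0.141     ]
top yel 52 [[0.506, 0.143, 0.139], [0.513, 0.15, 0.146], [0.52, 0.157, 0.151]] [0.51304538 0.15059373 0.141     ]
above by 15: [31.1  0.4 47.3]
```

Request:
{"op": "apply_moves", "data": {"plan": [15.5,0.2,0,0,15.6,0.2,0,0,0,0,15,0,0,0,15,0,0,0,12,0,0,0,5,0,0,0,0,0,0,0,0,0], "hand": -1, "squeeze": 20}}

```text
time_s: 33.4
ee_pos: [0.5187, 0.1522, 0.1606]
eef_rot: [-3.133, -0.45, 0.243]
force: [0.1, -0.7, 0.6]
grip_width: 0.0006
grip_force: 0.0
```

Run:
```python
from h import *
o=monitor.get_obs();R=Ro.from_euler('xyz',o['eef_rot']).as_matrix();print(o['ee_pos'],o['force'],o['grip_width'])
tgt=np.array([.513,.1507,.1415])+R[:,0]*.008
print(tgt,delta(tgt+[0,0,.015]),R.T@[0,0,-1])
```

```text
[0.5187441  0.15219047 0.16055039] [ 0.07807809 -0.67688267  0.63210533] 0.0006169098966412997
[0.51999228 0.1524331  0.14497913] [0.9 0.1 1.1] [-0.43489146  0.00760892  0.90045073]
```

Request:
{"op": "apply_moves", "data": {"plan": [0,0,3,0,-1.7,0,3.6,0,-0.9,0,1.8,0,0,0,0,0,0,0,0,0]}}

```text
time_s: 33.9
ee_pos: [0.52, 0.1525, 0.1517]
eef_rot: [-3.133, -0.45, 0.243]
force: [-0.2, 0.3, 0.0]
grip_width: 0.0004
grip_force: 0.0
```

Request:
{"op": "apply_moves", "data": {"plan": [-0.9,0,1.8,0,-0.4,0,0.9,0,0,0,0,0,0,0,0,0]}}

```text
time_s: 34.3
ee_pos: [0.52, 0.1526, 0.1487]
eef_rot: [-3.133, -0.45, 0.243]
force: [-0.5, -0.4, 0.4]
grip_width: 0.0007
grip_force: 0.3
```

Request:
{"op": "apply_moves", "data": {"plan": [-0.4,0,0.9,0,-0.4,0,0.9,0,0,0,0,0,0,0,0,0]}}

```text
time_s: 34.7
ee_pos: [0.52, 0.1526, 0.1467]
eef_rot: [-3.133, -0.45, 0.243]
force: [0.5, -0.4, 1.1]
grip_width: 0.0002
grip_force: 0.3
```

Request:
{"op": "apply_moves", "data": {"plan": [-0.4,0,0.9,0,-0.4,0,0.9,0,0,0,0,0,0,0,0,0]}}

```text
time_s: 35.1
ee_pos: [0.5201, 0.1526, 0.1448]
eef_rot: [-3.133, -0.45, 0.243]
force: [-1.8, -0.4, 1.6]
grip_width: 0.0004
grip_force: 1.0
```

Request:
{"op": "apply_moves", "data": {"plan": [-0.4,0,0.9,0,-0.4,0,0.9,0,0,0,0,0,0,0,0,0]}}

```text
time_s: 35.5
ee_pos: [0.5202, 0.1527, 0.1432]
eef_rot: [-3.133, -0.45, 0.243]
force: [-4.5, -1.0, 6.9]
grip_width: 0.0005
grip_force: 3.3
```

Request:
{"op": "apply_moves", "data": {"plan": [-0.4,0,0.9,0,-0.4,0,0.9,0,0,0,0,0,0,0,0,0]}}

```text
time_s: 35.9
ee_pos: [0.5203, 0.1527, 0.1412]
eef_rot: [-3.133, -0.45, 0.243]
force: [-4.7, -1.2, 6.8]
grip_width: 0.0005
grip_force: 3.3
```

Request:
{"op": "apply_moves", "data": {"plan": [-0.4,0,0.9,0,-0.4,0,0.9,0,0,0,0,0,0,0,0,0]}}

```text
time_s: 36.3
ee_pos: [0.5203, 0.1527, 0.1392]
eef_rot: [-3.133, -0.45, 0.243]
force: [-4.6, -1.7, 6.4]
grip_width: 0.0006
grip_force: 3.3
```

Request:
{"op": "apply_moves", "data": {"plan": [-0.4,0,0.9,0,-0.4,0,0.9,0,0,0,0,0,0,0,0,0]}}

```text
time_s: 36.7
ee_pos: [0.5203, 0.1527, 0.1372]
eef_rot: [-3.133, -0.45, 0.243]
force: [-3.9, -2.4, 6.6]
grip_width: 0.0006
grip_force: 3.3
```

Sliding steadily; about 2 mm is left to the end stop.

Request:
{"op": "apply_moves", "data": {"plan": [-0.4,0,0.9,0,0,0,0,0,0,0,0,0]}}

```text
time_s: 37.0
ee_pos: [0.5204, 0.1527, 0.1363]
eef_rot: [-3.133, -0.45, 0.243]
force: [-5.2, -2.1, 6.7]
grip_width: 0.0006
grip_force: 3.8
```

Request:
{"op": "apply_moves", "data": {"plan": [-0.2,0,0.5,0,0,0,0,0,0,0,0,0]}}

```text
time_s: 37.3
ee_pos: [0.5205, 0.1528, 0.136]
eef_rot: [-3.133, -0.451, 0.243]
force: [-8.1, -2.6, 10.7]
grip_width: 0.0004
grip_force: 5.7
```

Request:
{"op": "apply_moves", "data": {"plan": [-0.2,0,0.4,0,0,0,0,0,0,0,0,0]}}

```text
time_s: 37.6
ee_pos: [0.5205, 0.1528, 0.1359]
eef_rot: [-3.133, -0.451, 0.243]
force: [-10.7, -4.2, 14.2]
grip_width: 0.0006
grip_force: 7.4
```

Request:
{"op": "apply_moves", "data": {"plan": [1,0,-2,0,2,0,-5,0,5,0,-15,0,0,0,-30,0,0,0,-30,0,0,0,-30,0,0,0,0,0,0,0,0,0]}}

```text
time_s: 38.4
ee_pos: [0.4803, 0.1419, 0.2394]
eef_rot: [-3.133, -0.451, 0.243]
force: [0.2, 0.2, -0.7]
grip_width: 0.0004
grip_force: 0.0
```

Run:
```python
from h import *
o=monitor.get_obs();print(o['ee_pos'],o['force'])
for n,(u0,u1,v0,v1) in(('scene',(245,290,200,240)),('top',(275,320,255,305))):
    c=shot(n);W=cloud(c);h=cv2.cvtColor(c['image'],cv2.COLOR_RGB2HSV).astype(int)
    for k,m in(('red',((h[...,0]<6)|(h[...,0]>172))&(h[...,1]>150)&(h[...,2]>80)),('yel',(h[...,0]>20)&(h[...,0]<36)&(h[...,1]>150)&(h[...,2]>100))):
        mm=np.zeros_like(m);mm[v0:v1,u0:u1]=m[v0:v1,u0:u1]
        if mm.sum()>3: print(n,k,mm.sum(),np.nanpercentile(W[mm],[3,50,97],axis=0).round(3).tolist())
t,s=load('top'),load('scene')
Pr=Ro.from_euler('z',.244).as_matrix(); O=np.array([.614,.1755,0])
P=(cloud(t).reshape(-1,3)-O)@Pr; P=P[(np.abs(P[:,1])<.065)&(np.abs(P[:,2]-.125)<.02)&(P[:,0]>-.06)&(P[:,0]<.05)]
print('panel slope',np.polyfit(P[:,0],P[:,2],1))
cv2.imwrite('pics/v9.png',np.hstack([t['image'][130:430,200:560],s['image'][130:430,200:520]])[...,::-1])
```

```text
[0.4803472  0.14190968 0.23942603] [ 0.19561611  0.18875273 -0.69045748]
scene red 170 [[0.493, 0.135, 0.124], [0.521, 0.145, 0.129], [0.54, 0.162, 0.132]]
scene yel 40 [[0.506, 0.142, 0.129], [0.512, 0.149, 0.133], [0.519, 0.158, 0.136]]
top red 228 [[0.491, 0.136, 0.123], [0.52, 0.151, 0.129], [0.539, 0.165, 0.132]]
top yel 47 [[0.506, 0.144, 0.129], [0.514, 0.15, 0.132], [0.52, 0.157, 0.137]]
panel slope [-0.00024769  0.12698995]
```

View pics/v9.png

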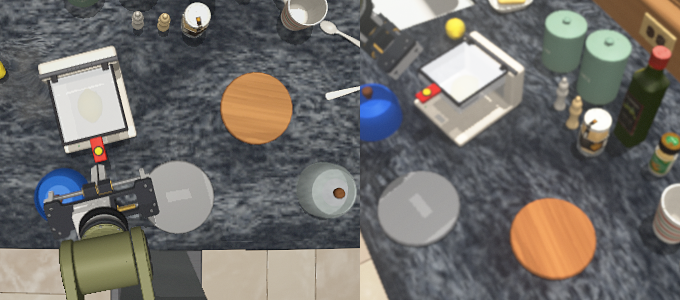

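```bash
python3 -c "
from station import ctrl
print(ctrl.hand_in())"
```

```text
the job is handed in; nothing more can be done
None
```

I handed the job in at about 38 s of robot time; the hand-in returned no verdict. The dome is upright on the worktop well clear of the board, the guard measured level, and the catch is at its stop, pushed with about 18 N at most. I last saw the lemon clearly in the saddle before the guard closed; the final picture shows it only as a faint shape through the guard.

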